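# Roll the bean tube onto its line

## Robot

A 6-joint arm with a two-finger parallel gripper is mounted at the origin on the work surface. World frame = base frame: x ahead of the robot, y to its left, z up, the work surface at z = 0. Lengths are in m, angles in rad, forces in N, time in s.
With the tool pointing down it reaches from about 0.35 to 0.775 m from the base axis. Payload 5.5 kg.
Tool frame: the origin (TCP) lies at the very end of the fingers, on their centre line; the grasp point (between the pads) lies 19 mm behind it; z points along the fingers, y is the line along which they close (so a half turn about z gives the same grasp; the last joint's range is limited). The gripper opens to 85 mm and grips with 20 to 120 N. Pads are 22 mm wide; open, the fingers measure 114 mm over their backs; the gripper's body (76 mm by 85 mm) begins 54 mm behind the grasp point. The pads swing forward as they close: fully open they stand 13 mm farther back than shut.
Start: joints at [1.006, 0.313, 0.046, 1.304, 0, 1.431], TCP at [0.237, 0.524, 0.231] pointing down, gripper open.
Joint ranges: [-2.76, 2.76], [-0.86, 1.69], [-1.03, 1.26], [-2.2, 2.34], [-1.47, 1.5], [-3.14, 3.14]. Speed limits (rad/s): [2.57, 2.57, 3.14, 3.14, 3.14, 3.14].

## Interface

Orientations are given as a unit quaternion [w, x, y, z].
In Python, from workcell import get_state, read_camera, calibration, hand_in gives the robot as it stands.
- The arm moves only by the tool drive_tool, never from a script. Its argument "deltas" is a list that holds one entry, the list of rows, each a list of 7 numbers: the closure in counts, from 0 (fully open) to 255 (shut), then the shift along the tool's x, y, z in m, then the turn, a rotation vector about the tool's x, y, z in degrees. A call has 1 to 12 rows; each row is the pose to reach, as a shift and turn from the pose commanded when the call began, along the tool's axes at that moment; what a row does not reach only later rows make up. A row lasts 1/8 s, in which the tool goes at most 62.5 mm and 10.7 degrees, less where a joint would pass 70% of its speed; a pose out of reach is approached as far as the arm can. A call with a gripper value outside its range is refused whole. The fingers move at their own pace and stop on an object; "newtons" is the grip in N (left out, the last holds). Time passes only in rows, so rows that repeat a pose let the fingers close. It gives the time, the measured TCP pose, the force, the opening and the grip force at its end, in the units of the state.
- get_state(): the state, without advancing time (a new reading comes with each control period).
- read_camera(name): name is "scene" or "top" or "wrist"; returns (picture, depth): 400x640x3 uint8, red, green, blue; 400x640 float32, m along the optical axis (not along the pixel's ray), 0 where there is no reading.
- calibration(name): a dict with "mtx" (3x3 intrinsics, pixels), "world_from_camera" (4x4, takes a point from camera to world coordinates). Camera axes: x right, y up, looking along -z (the intrinsics and any distortion apply to the point x, -y, -z); pixel columns grow to the right and rows downward; lengths in m; the calibration is good to about 2 mm. A picture is of the moment at which its call begins: read the wrist's pose just before it. calibration takes no time and is no camera call; for the wrist camera it gives the pose at the moment of the call.
- hand_in(): hands the job in; it is judged then, once.
The state is a dict: "clock": time; "joint_pos": joint angles; "qvel": joint speeds; "tau": joint torques, N m; "tcp_pos": TCP position; "orientation": TCP orientation; "wrist_force": force on the tool from outside, world axes, zero at the start; "ft_torque": the same for the moment, N m; "finger_gap": finger opening in m; "grip_force": force on a finger pad.
Only numpy, scipy, OpenCV 4.12 (cv2) and the standard library are available. Lean on these libraries where they do the work, as an engineer would, in place of code of your own. Each camera call takes 0.05 s, during which the arm holds its last target. There are 200 camera calls.

## Task

On the coffee tasting mat, roll the lying bean tube with the red caps sideways onto the red line by pushing its side or top with the fingertips, so that it comes to rest centred on the line and lying along it. It must roll rather than be slid, and stay down on the mat: do not pinch, lift or press hard on it. Keep it off the blue line, and leave the cups, jars and tools around the mat where they are.

Things in the scene. Friction and masses are not known exactly. Their poses are not given: they have to be found in the camera images.
- tube: Clear tube of dark coffee beans with a red cap at each end: smooth cylinder, 40 mm diameter, 150 mm long, 0.16 kg, lying on the mat within 5 degrees of the lines' direction. Origin mid-length on its axis, 26 mm above the table (top at 46 mm); x runs along it, y and z turn as it rolls. Finger friction 0.3. White strip on top at the start. Damped by the beans: pushed slowly it stops in a few mm.
- line_red: Red line printed on the mat, 210 mm long and 8 mm wide. Origin at its middle, at the mat's surface (6 mm above the table); x runs along the line, y across it in the mat's plane, z up. It lies on one side of the tube (+y or -y), about 80 to 120 mm from it.
- line_blue: Blue line printed on the mat, same size and axes as the red line, parallel to it and 200 mm from it, on the other side of the tube. Not the target.
- mat: Fixed cream mat, 240 x 320 x 6 mm, turned up to 17 degrees. Origin at the centre of its underside; the lines run along its x, 100 mm either side of its middle. It grips the tube (friction 0.9): a fingertip reaching down to the tube's mid-height or up to 10 mm above rolls it straight ahead (1 to 8 N) without turning it; a finger wedged on its very top jams it.
- espresso_cup: White cup without handle, 62 mm across, 55 mm high, standing just beyond the mat's far (+x) edge. Origin at the centre of its underside.
- dosing_cup: Small steel cup, 58 mm across, 40 mm high, standing just beyond the mat's far (+x) edge. Origin at the centre of its underside.
- mug: White mug, 82 mm across, 92 mm high, with a handle, standing off the mat's left (+y) edge. Origin at the centre of its underside.
- sugar_jar: Amber glass jar with black cap, 60 mm across, 75 mm high, standing off the mat's right (-y) edge. Origin at the centre of its underside.
- scoop: White plastic scoop, about 135 mm long and 22 mm high, lying on the table to the robot's left. Origin under its bowl.
- milk_jug: Steel milk jug, 76 mm across, 90 mm high, standing at the left. Origin at the centre of its underside.
Things that resemble listed ones, but are neither listed nor needed, are in the scene too. What is shaped like the tube but yellow is not meant.

How it is judged:
On the way:
1. The tube has rolled half a turn: its paper strip has gone underneath (angle between tube's own z axis and vertical above 2.4 rad), for 0.05 s.
At the end, for the whole second after the job is handed in: The tube lies still on the mat with its axis within 8 mm of the red line's middle across the line, within 35 mm of the line's midpoint along it (so both caps are on the line) and within 8 degrees of its direction (y of tube in the frame of line_red between -0.008 and 0.008 m and x of tube in the frame of line_red between -0.035 and 0.035 m and angle between the x axis of tube and the x axis of line_red, either way round below 0.14 rad and height (world z) of tube below 0.028 m and linear speed of tube below 0.01 m/s and angular speed of tube below 0.3 rad/s); the robot touches nothing.
It fails at once if The tube is lifted off the mat (more than 8 mm) or tipped up on one end (over 10 degrees) (height (world z) of tube above 0.034 m or not (angle between tube's own x axis and vertical between 1.396 and 1.745 rad)).
It fails at once if The tube is pressed hard (over 25 N) (contact force between the fingers and tube above 25 N).
It fails at once if The tube is rolled onto the blue line (horizontal distance between tube and line_blue below 0.03 m).
It fails at once if A cup, the mug, the jar, the scoop or the jug is disturbed (moved over 15 mm) (distance of any of espresso_cup, dosing_cup, mug, sugar_jar, scoop, milk_jug from where it was at the start of the episode above 0.015 m).
It also fails if it takes over 38 s, if anything falls off the work surface, if the arm or the gripper's body presses on something with over 40 N, if the wrist force passes 120 N, or if a joint passes its speed limit or range.

## Working session

There is one attempt and no reset: what is moved stays moved. The work goes in short steps, Python scripts to look and compute and a tool call to move; the robot and the scene stay as the last step left them, time stands still between calls to the robot, and variables do not carry over. Pictures are saved under pics/ and viewed, at most 10 in all, crops included, and the job is handed in when it is done.

Besides the shell and the picture viewer there is one more tool, called after ">>>" as name(argument=value, ...), one argument or row to a line, values as JSON. drive_tool: Moves the arm, as the interface text tells. Its arguments: {"type":"object","properties":{"deltas":{"type":"array","items":{"type":"array","items":{"type":"array","items":{"type":"number"}}}},"newtons":{"type":"number"}},"required":["deltas"]}

```bash
mkdir -p pics; python3 - <<'E'
from workcell import *
import cv2
s=get_state();print(s)
for n in("top","scene"):
    p,d=read_camera(n);cv2.imwrite(f"pics/{n}0.png",p[:,:,::-1]);c=calibration(n);print(n,c)
    import numpy as np; np.savez(f"{n}0.npz",p=p,d=d,K=c["mtx"],T=c["world_from_camera"])
E
```

```text
{'clock': 0.0, 'joint_pos': array([ 1.00641891e+00,  3.14018798e-01,  4.49505043e-02,  1.30361079e+00,
       -1.88509397e-06,  1.43119133e+00]), 'qvel': array([ 0.00085671, -0.00253698, -0.00126742, -0.00086263, -0.00072876,
       -0.0010725 ]), 'tau': array([-8.12183607e-04, -4.80624354e+01,  2.98532796e+01,  1.94638758e-02,
       -1.55298671e-04, -5.26145953e-06]), 'tcp_pos': array([0.23669094, 0.52344375, 0.23038678]), 'orientation': array([-3.23672869e-04,  2.10792999e-01,  9.77530268e-01, -8.83987924e-04]), 'wrist_force': array([-0.24031431, -0.06653362, -0.31931267]), 'ft_torque': array([-0.01291849,  0.03576522, -0.00269644]), 'grip_force': 0.0, 'finger_gap': 0.08541547125592265}
top {'mtx': array([[451.53005602,   0.        , 320.08497617],
       [  0.        , 451.53005602, 191.49320818],
       [  0.        ,   0.        ,   1.        ]]), 'world_from_camera': array([[-0.07652743,  0.97139321, -0.22480833,  0.33919935],
       [-0.99706689, -0.07431264,  0.01830971,  0.10573964],
       [ 0.00107983,  0.22555013,  0.97423096,  0.99844357],
       [ 0.        ,  0.        ,  0.        ,  1.        ]])}
scene {'mtx': array([[451.00868262,   0.        , 322.63787606],
       [  0.        , 451.00868262, 201.09227933],
       [  0.        ,   0.        ,   1.        ]]), 'world_from_camera': array([[-0.66895957, -0.47230604,  0.5739513 ,  1.23085754],
       [ 0.74307458, -0.40597682,  0.53199905,  0.71423791],
       [-0.01825544,  0.78237448,  0.6225407 ,  0.78582735],
       [ 0.        ,  0.        ,  0.        ,  1.        ]])}
```

View pics/top0.png

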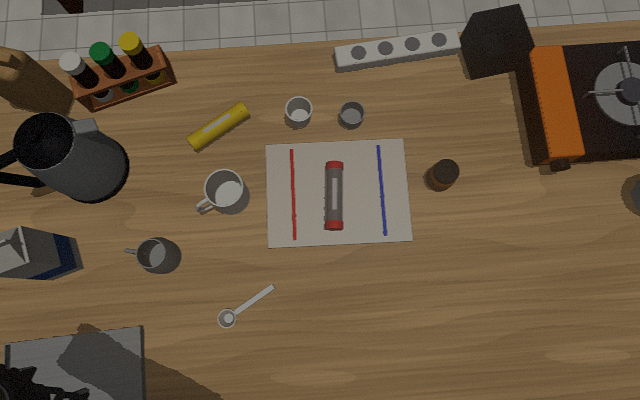

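View pics/scene0.png

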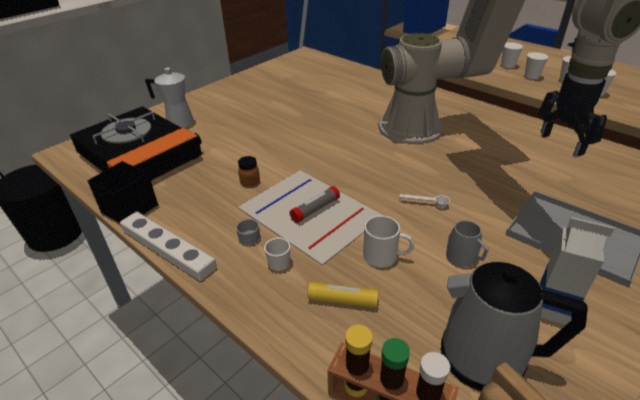

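Top view: the red-capped tube is at (334,195), the red line at (293,195) and the blue line at (382,190). The only lookalike is the yellow tube at (218,127), which the task rules out, so I choose (334,195). Next I check it in a crop and measure.

```bash
cat > h.py <<'E'
import numpy as np, cv2
def ray(K,T,uv,z):
    uv=np.atleast_2d(uv).astype(float)
    d=np.c_[(uv[:,0]-K[0,2])/K[0,0],-(uv[:,1]-K[1,2])/K[1,1],-np.ones(len(uv))]@T[:3,:3].T
    return T[:3,3]+d*((z-T[2,3])/d[:,2])[:,None]
def axis(P):
    m=P[:,:2].mean(0);r=cv2.minAreaRect(P[:,:2].astype(np.float32)*1000)
    w=np.linalg.svd(P[:,:2]-m,full_matrices=False)[2][0];w=w*np.sign(w[0])
    return np.array(r[0])/1000,np.array(r[1]),np.degrees(np.arctan2(w[1],w[0]))
def measure(p,K,T,roi):
    h=cv2.cvtColor(p,cv2.COLOR_RGB2HSV);x0,y0,x1,y1=roi;o={}
    M=np.zeros(p.shape[:2],bool);M[y0:y1,x0:x1]=1
    red=((h[...,0]<8)|(h[...,0]>172))&(h[...,1]>130)&(h[...,2]>50)&M
    blue=(abs(h[...,0].astype(int)-120)<12)&(h[...,1]>110)&M
    n,l,st,c=cv2.connectedComponentsWithStats(red.astype(np.uint8))
    for i in range(1,n):
        if st[i,4]>25:
            v,u=np.nonzero(l==i);o[f"red{i}"]=(st[i].tolist(),c[i].round(1),)+axis(ray(K,T,np.c_[u,v],.006))
    v,u=np.nonzero(blue)
    if len(u)>25:o["blue"]=axis(ray(K,T,np.c_[u,v],.006))
    return o
E
python3 - <<'E'
from h import *
f=np.load("top0.npz");p,d,K,T=[f[k] for k in "pdKT"]
for k,v in measure(p,K,T,(255,130,420,255)).items():print(k,v)
c=[(334.5,165.5),(334.5,225.5)]
f2=np.load("scene0.npz");print(measure(f2["p"],f2["K"],f2["T"],(240,170,390,260)))
# depth-based: points on tube
v,u=np.mgrid[155:236,318:350];v=v.ravel();u=u.ravel();z=d[v,u]
X=np.c_[(u-K[0,2])/K[0,0]*z,-(v-K[1,2])/K[1,1]*z,-z]@T[:3,:3].T+T[:3,3]
t=X[X[:,2]>.02];print("tube pts",len(t),t[:,2].max(),axis(t))
# obstacle heights
v,u=np.mgrid[100:340,120:480];v=v.ravel();u=u.ravel();z=d[v,u]
X=np.c_[(u-K[0,2])/K[0,0]*z,-(v-K[1,2])/K[1,1]*z,-z]@T[:3,:3].T+T[:3,3]
m=((X[:,2]>.015)&(z>0)).reshape(240,360).astype(np.uint8)
n,l,st,cc=cv2.connectedComponentsWithStats(m)
for i in range(1,n):
    if st[i,4]>40:
        q=X[(l==i).ravel()];print(cc[i].round()+[120,100],q.min(0).round(3),q.max(0).round(3))
cv2.imwrite("pics/crop.png",cv2.resize(p[130:255,250:430,::-1],None,fx=4,fy=4,interpolation=2))
E
```

```text
red1 ([290, 149, 6, 91, 266], array([292.6, 194.8]), array([0.56955811, 0.14900317]), array([  7.14340448, 208.41629028]), np.float64(-1.4698525074959785))
red2 ([326, 161, 17, 8, 118], array([334. , 164.4]), array([0.62900024, 0.05048598]), array([36.67407227, 16.66946983]), np.float64(85.25022057753048))
red3 ([325, 220, 18, 10, 141], array([333.6, 224. ]), array([0.4910152, 0.0631379]), array([37.79491425, 20.15441132]), np.float64(87.30830744674742))
blue (array([ 0.56462207, -0.05082531]), array([  6.34241152, 207.10163879]), np.float64(-1.482164454935969))
{'red1': ([330, 186, 10, 14, 69], array([335.1, 191.7]), array([0.45766425, 0.04804539]), array([61.69047165, 19.52709579]), np.float64(54.56058237171708)), 'red2': ([290, 208, 14, 15, 149], array([296.5, 214.7]), array([0.60106818, 0.03414473]), array([59.63130188, 32.04253387]), np.float64(55.611928597359345)), 'red3': ([309, 208, 54, 41, 129], array([334.6, 228.6]), array([0.5679679 , 0.14778137]), array([  6.31912565, 206.86610413]), np.float64(-1.4089001623534758)), 'blue': (array([ 0.56431305, -0.0525177 ]), array([  4.66013479, 201.10020447]), np.float64(-1.4369007422466435))}
tube pts 1244 0.9984435652153428 (array([0.48138498, 0.06578869]), array([ 43.58674622, 292.14987183]), np.float64(-6.573191242528654))
[218. 126.] [0.681 0.235 0.015] [0.789 0.379 0.045]
[299. 111.] [0.72  0.091 0.015] [0.777 0.15  0.06 ]
[352. 113.] [ 0.711 -0.027  0.015] [0.768 0.029 0.044]
[123. 165.] [0.617 0.517 0.015] [0.708 0.535 0.051]
[443. 174.] [ 0.548 -0.21   0.015] [ 0.604 -0.154  0.08 ]
[334. 195.] [0.477 0.032 0.021] [0.628 0.083 0.05 ]
[223. 192.] [0.532 0.246 0.015] [0.613 0.356 0.095]
[157. 255.] [0.411 0.399 0.015] [0.485 0.497 0.093]
[245. 305.] [0.291 0.201 0.015] [0.372 0.321 0.026]
[135. 330.] [0.281 0.481 0.015] [0.308 0.523 0.024]
```

View pics/crop.png

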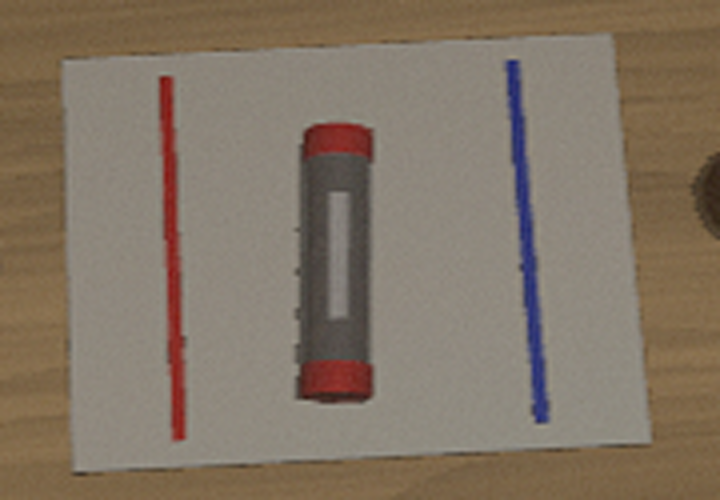

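The crop shows red caps and a white strip on top, with the red line to the tube's left (+y), so the choice holds. Next come the tube axis and the move numbers.

```bash
cat >> h.py <<'E'
def cloud(d,K,T):
    v,u=np.mgrid[:d.shape[0],:d.shape[1]];v=v.ravel();u=u.ravel();z=d.ravel().astype(float)
    X=np.c_[(u-K[0,2])/K[0,0]*z,-(v-K[1,2])/K[1,1]*z,-z]@T[:3,:3].T+T[:3,3]
    return X[z>0]
R=np.array([.5695,.1485]);RA=np.radians(-1.45)
def tube(d,K,T):
    X=cloud(d,K,T);t=X[(X[:,2]>.036)&(X[:,2]<.052)&(X[:,0]>.42)&(X[:,0]<.69)&(X[:,1]>-.03)&(X[:,1]<.21)]
    c,s,a=axis(t);ex=np.array([np.cos(RA),np.sin(RA)]);ey=np.array([-ex[1],ex[0]])
    return dict(n=len(t),c=c,mean=t.mean(0).round(4),size=s.round(1),ang=a,in_line=np.array([(c-R)@ex,(t[:,:2].mean(0)-R)@ey])*1000)
E
python3 - <<'E'
from h import *
from scipy.spatial.transform import Rotation as Ro
for n in("top0","scene0"):
    f=np.load(n+".npz");print(n,tube(f["d"],f["K"],f["T"]))
q=[0,.2108,.97753,0];A=Ro.from_quat(q[1:]+q[:1]).as_matrix();print(A.round(3))
for g in [(.555,.005,.15)]:print(A.T@(np.array(g)-[.2367,.5235,.2304]))
E
```

```text
top0 {'n': 1016, 'c': array([0.55244525, 0.0576043 ]), 'mean': array([0.5508, 0.0574, 0.0431]), 'size': array([ 34.5, 149.4]), 'ang': np.float64(-5.177838044187368), 'in_line': array([-14.74921048, -91.53482879])}
scene0 {'n': 473, 'c': array([0.55464868, 0.06028518]), 'mean': array([0.5596, 0.0635, 0.0428]), 'size': array([ 37.9, 151.8]), 'ang': np.float64(-5.261154605585459), 'in_line': array([-12.61432433, -85.26832015])}
[[-0.911  0.412  0.   ]
 [ 0.412  0.911  0.   ]
 [ 0.     0.    -1.   ]]
[-0.50369902 -0.34123957  0.0804    ]
```

>>> drive_tool(
  deltas=[
    [[0,-0.494,-0.338,0.08,0,0,71],[0,-0.494,-0.338,0.08,0,0,71],[0,-0.494,-0.338,0.08,0,0,71],[0,-0.494,-0.338,0.08,0,0,71],[0,-0.494,-0.338,0.08,0,0,71],[0,-0.494,-0.338,0.08,0,0,71],[0,-0.494,-0.338,0.08,0,0,71],[0,-0.494,-0.338,0.08,0,0,71],[0,-0.494,-0.338,0.08,0,0,71],[0,-0.494,-0.338,0.08,0,0,71],[0,-0.494,-0.338,0.08,0,0,71],[0,-0.494,-0.338,0.08,0,0,71]],
  ],
)

```text
clock: 1.6
tcp_pos: [0.5471, 0.0126, 0.1508]
orientation: [-0.001, 0.739, 0.673, -0.0]
wrist_force: [-0.0, -0.2, 0.1]
finger_gap: 0.0853
grip_force: 0.0
```

```bash
python3 - <<'E'
from h import *
from workcell import *
s=get_state();print(s["tcp_pos"],s["orientation"])
p,d=read_camera("scene");c=calibration("scene");K,T=c["mtx"],c["world_from_camera"]
X=cloud(d,K,T);a=np.radians(-5.4);tx=np.array([-np.sin(a),np.cos(a)]);ty=np.array([np.cos(a),np.sin(a)])
L=X[:,:2]-s["tcp_pos"][:2];L=np.c_[L@tx,L@ty,X[:,2]-s["tcp_pos"][2]]
m=(abs(L[:,0])<.05)&(abs(L[:,1])<.08)&(L[:,2]>-.06);L=L[m]
for z in np.arange(-.06,.09,.006):
    q=L[(L[:,2]>=z)&(L[:,2]<z+.006)]
    for n,k in(("y-",q[q[:,1]<0]),("y+",q[q[:,1]>0])):
        if len(k)>3:print(round(z,3),n,len(k),"x",k[:,0].min().round(3),k[:,0].max().round(3),"y",k[:,1].min().round(3),k[:,1].max().round(3))
cv2.imwrite("pics/s1.png",cv2.resize(p[60:260,200:440,::-1],None,fx=3,fy=3))
E
```

```text
[0.54705729 0.01263373 0.15080886] [-7.55697906e-04  7.39374536e-01  6.73293825e-01 -3.87148151e-04]
0.012 y- 9 x -0.013 0.01 y -0.046 -0.04
0.012 y+ 5 x -0.005 0.01 y 0.047 0.052
0.018 y- 17 x -0.014 0.011 y -0.048 -0.04
0.018 y+ 11 x -0.005 0.01 y 0.044 0.057
0.024 y- 17 x -0.014 0.011 y -0.053 -0.04
0.024 y+ 16 x -0.01 0.01 y 0.045 0.058
0.03 y- 14 x -0.007 0.011 y -0.056 -0.04
0.03 y+ 18 x -0.009 0.011 y 0.046 0.058
0.036 y- 22 x -0.013 0.01 y -0.055 -0.039
0.036 y+ 21 x -0.008 0.012 y 0.046 0.059
0.042 y- 14 x -0.012 0.012 y -0.057 -0.04
0.042 y+ 16 x -0.007 0.011 y 0.044 0.058
0.048 y- 21 x -0.011 0.014 y -0.053 -0.04
0.048 y+ 12 x -0.0 0.01 y 0.044 0.059
0.054 y- 19 x -0.01 0.012 y -0.069 -0.04
0.054 y+ 13 x -0.01 0.012 y 0.043 0.071
0.06 y- 24 x -0.008 0.013 y -0.071 -0.037
0.06 y+ 43 x -0.014 0.014 y 0.04 0.076
0.066 y- 42 x -0.011 0.013 y -0.07 -0.031
0.066 y+ 53 x -0.013 0.015 y 0.035 0.078
0.072 y- 35 x -0.01 0.017 y -0.07 -0.0
0.072 y+ 57 x -0.017 0.017 y 0.004 0.076
0.078 y- 33 x -0.014 0.017 y -0.069 -0.002
0.078 y+ 68 x -0.015 0.02 y 0.0 0.075
0.084 y- 44 x -0.012 0.018 y -0.071 -0.0
0.084 y+ 61 x -0.015 0.018 y 0.001 0.074
```

View pics/s1.png

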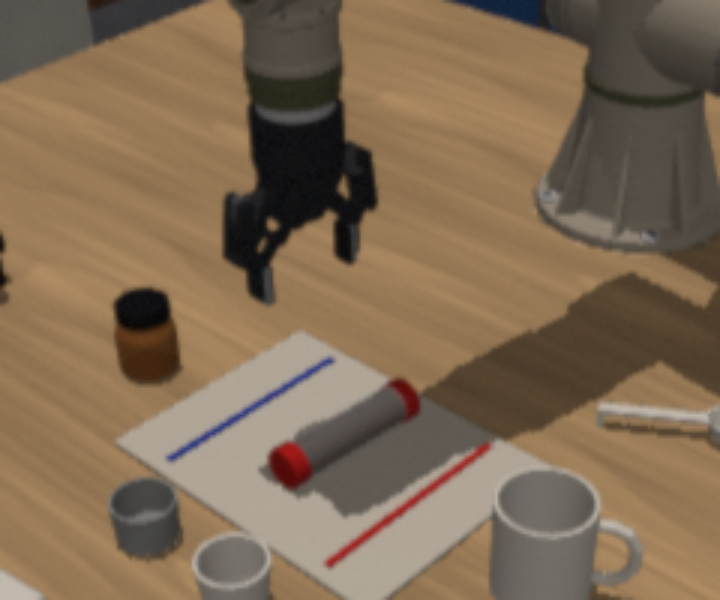

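The image shows the open fingertips near crop pixels (262,298) and (347,258). They sit about 13 mm behind the TCP, so for a tip height of 30 mm I need TCP z ≈ 17 mm. I'll descend behind the tube on its blue-line side.

>>> drive_tool(
  deltas=[
    [[0,0,0,0.05,0,0,0],[0,0,0,0.09,0,0,0],[0,0,0,0.12,0,0,0],[0,0,0,0.133,0,0,0],[0,0,0,0.133,0,0,0]],
  ],
)

```text
clock: 2.28
tcp_pos: [0.5471, 0.0133, 0.0181]
orientation: [-0.001, 0.739, 0.674, -0.0]
wrist_force: [0.3, 0.0, -0.0]
finger_gap: 0.0849
grip_force: 0.0
```

>>> drive_tool(
  deltas=[
    [[0,0.004,0,0,0,0,0],[0,0.008,0,0,0,0,0],[0,0.012,0,0,0,0,0],[0,0.015,0,0,0,0,0],[0,0.018,0,0,0,0,0],[0,0.021,0,0,0,0,0],[0,0.024,0,0,0,0,0],[0,0.027,0,0,0,0,0],[0,0.03,0,0,0,0,0],[0,0.034,0,0,0,0,0]],
  ],
)

```text
clock: 3.52
tcp_pos: [0.551, 0.0464, 0.0183]
orientation: [-0.0, 0.739, 0.673, 0.0]
wrist_force: [-1.0, 0.9, -0.5]
finger_gap: 0.085
grip_force: 0.0
```

```bash
cat > look.py <<'E'
import sys
from h import *
from workcell import *
s=get_state();print(s["clock"],s["tcp_pos"].round(4),s["orientation"].round(4),s["wrist_force"].round(1))
n=sys.argv[1]
for cam in("top","scene"):
    p,d=read_camera(cam);c=calibration(cam)
    print(cam,tube(d,c["mtx"],c["world_from_camera"]))
    if cam=="top":
        o=measure(p,c["mtx"],c["world_from_camera"],(255,130,420,255))
        for k,v in o.items():
            if k[:3]=="red":print(k,*v)
    cv2.imwrite(f"pics/{cam}_{n}.png",p[:,:,::-1])
E
python3 look.py a
```

```text
3.525 [0.551  0.0464 0.0183] [-0.      0.7393  0.6733  0.    ] [-1.   0.9 -0.5]h.py:7: RuntimeWarning: Mean of empty slice.
  m=P[:,:2].mean(0);r=cv2.minAreaRect(P[:,:2].astype(np.float32)*1000)
  ret = um.true_divide(
Traceback (most recent call last):
  File "look.py", line 8, in <module>
    print(cam,tube(d,c["mtx"],c["world_from_camera"]))
              ~~~~^^^^^^^^^^^^^^^^^^^^^^^^^^^^^^^^^^^
  File "h.py", line 29, in tube
    c,s,a=axis(t);ex=np.array([np.cos(RA),np.sin(RA)]);ey=np.array([-ex[1],ex[0]])
          ~~~~^^^
  File "h.py", line 8, in axis
    w=np.linalg.svd(P[:,:2]-m,full_matrices=False)[2][0];w=w*np.sign(w[0])
      ~~~~~~~~~~~~~~~~~~~~~~~~~~~~~~~~~~~~~~~~~~~~~~~^^^
IndexError: index 0 is out of bounds for axis 0 with size 0
```

```bash
sed -i 's/for cam in("top","scene"):/for cam in sys.argv[2:]:/' look.py; python3 look.py a scene
```

```text
3.575 [0.551  0.0469 0.0183] [-2.000e-04  7.392e-01  6.735e-01  2.000e-04] [ 0.3  0.4 -0.3]
scene {'n': 555, 'c': array([0.55603961, 0.0672534 ]), 'mean': array([0.5602, 0.0771, 0.0429]), 'size': array([ 62.5, 151.3]), 'ang': np.float64(-5.30211955700687), 'in_line': array([-11.40016756, -71.58857731])}
```

View pics/scene_a.png

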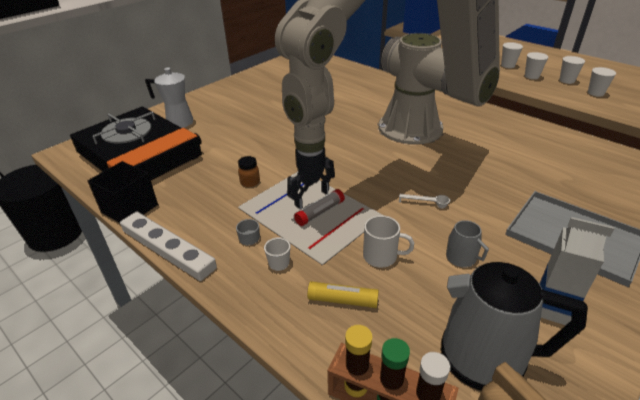

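The tube is on the mat at about (320,206), the fingertips are behind it, and the force is low. I'll keep rolling.

>>> drive_tool(
  deltas=[
    [[0,0.003,0,0,0,0,0],[0,0.007,0,0,0,0,0],[0,0.011,0,0,0,0,0],[0,0.015,0,0,0,0,0],[0,0.019,0,0,0,0,0],[0,0.023,0,0,0,0,0],[0,0.027,0,0,0,0,0],[0,0.031,0,0,0,0,0],[0,0.035,0,0,0,0,0],[0,0.039,0,0,0,0,0],[0,0.043,0,0,0,0,0],[0,0.046,0,0,0,0,0]],
  ],
)

```text
clock: 5.12
tcp_pos: [0.5553, 0.0924, 0.0183]
orientation: [-0.0, 0.739, 0.673, 0.0]
wrist_force: [0.1, 0.0, 0.2]
finger_gap: 0.0854
grip_force: 0.0
```

>>> drive_tool(
  deltas=[
    [[0,0.002,0,0,0,0,0],[0,0.004,0,0,0,0,0],[0,0.005,0,0,0,0,0],[0,0.006,0,0,0,0,0],[0,0.006,0,0,0,0,0]],
  ],
)

```text
clock: 5.75
tcp_pos: [0.5558, 0.098, 0.0183]
orientation: [-0.0, 0.739, 0.673, 0.0]
wrist_force: [-0.2, -0.5, 0.2]
finger_gap: 0.0854
grip_force: 0.0
```

```bash
python3 look.py b scene wrist; python3 -c "
import cv2;a=cv2.imread('pics/scene_b.png')[130:270,230:420];a=cv2.resize(a,None,fx=3.5,fy=3.5);cv2.imwrite('pics/sb.png',a)"
```

```text
5.75 [0.5558 0.098  0.0183] [-0.000e+00  7.393e-01  6.734e-01  1.000e-04] [-0.2 -0.5  0.2]
scene {'n': 589, 'c': array([0.56070026, 0.11626805]), 'mean': array([0.5647, 0.1273, 0.0429]), 'size': array([ 58.7, 151. ]), 'ang': np.float64(-4.922136209869107), 'in_line': array([ -7.98131017, -21.34801282])}
wrist {'n': 34843, 'c': array([0.55725555, 0.11443858]), 'mean': array([0.5584, 0.1271, 0.0424]), 'size': array([ 58.7, 150.1]), 'ang': np.float64(-5.099429089946676), 'in_line': array([-11.37861538, -21.70390128])}
```

View pics/sb.png

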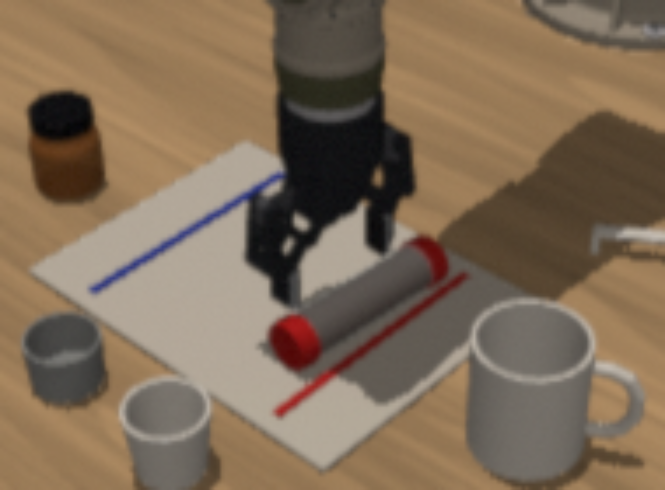

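View pics/wrist_b.png

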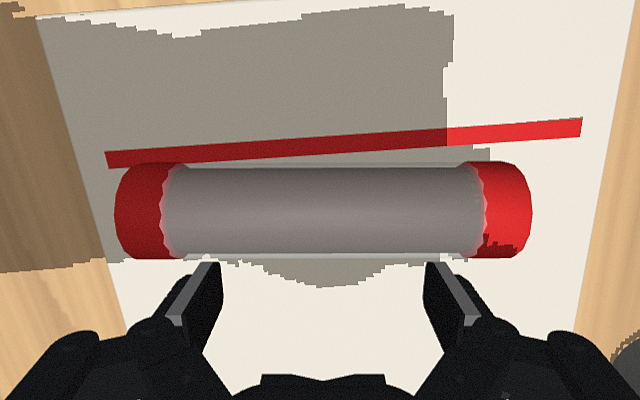

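The wrist view shows the tube (rows 162–258) just short of the red line (from (106,160) to (582,126)), with the two fingertips behind it. I'll measure both in this view.

```bash
cat > wr.py <<'E'
from h import *
from workcell import *
from scipy.optimize import least_squares
import sys
s=get_state();cam=sys.argv[1];c=calibration(cam);p,d=read_camera(cam);K,T=c["mtx"],c["world_from_camera"]
print(s["tcp_pos"].round(4))
if len(sys.argv)>2:cv2.imwrite(sys.argv[2],p[:,:,::-1])
h=cv2.cvtColor(p,cv2.COLOR_RGB2HSV);red=((h[...,0]<8)|(h[...,0]>172))&(h[...,1]>130)&(h[...,2]>50)
v,u=np.mgrid[:400,:640];z=d.astype(float)
X=np.stack([(u-K[0,2])/K[0,0]*z,-(v-K[1,2])/K[1,1]*z,-z],-1)@T[:3,:3].T+T[:3,3]
near=(abs(X[...,0]-.56)<.13)&(X[...,1]>-.03)&(X[...,1]<.21)&(z>0)
l=X[red&near&(X[...,2]<.011)];print("line",len(l),l[:,2].mean(),*axis(l))
def box(q):
    a=RA;e=np.array([np.cos(a),np.sin(a)]);n=np.array([-e[1],e[0]]);return (q[:,:2]-R)@e,(q[:,:2]-R)@n
# red caps (never fingers): find each cap, fit circle in the cross-section
caps=X[red&near&(X[...,2]>.014)&(X[...,2]<.05)]
x,y=box(caps);C=[]
print("x range caps",x.min()*1e3,x.max()*1e3,"mid",(x.min()+x.max())*500)
xm=(x.min()+x.max())/2
for m in(x<xm,x>xm):
    end=x.min() if m[x.argmin()] else x.max()
    k=m&(abs(x-end)>.004)&(caps[:,2]>.024)
    r=least_squares(lambda t:np.hypot(y[k]-t[0],caps[k,2]-t[1])-.02,[y[k].mean(),.026],loss="soft_l1",f_scale=.001)
    C.append((x[k].mean(),r.x[0]));print("cap",k.sum(),x[k].mean()*1e3,"axis y,z mm",r.x*1e3,"res",np.sqrt(np.mean(r.fun**2))*1e3)
(x0,y0),(x1,y1)=C;sl=(y1-y0)/(x1-x0);print("mid y mm",(y0+sl*(xm-x0))*1e3,"ang deg rel line",np.degrees(sl))
lx,ly=box(l);pf=np.polyfit(lx,ly,1);print("line y off mm",np.polyval(pf,0)*1e3,"mid x",(lx.min()+lx.max())*500,"ang",np.degrees(pf[0]))
E
python3 wr.py wrist;python3 wr.py scene
```

```text
[0.5558 0.098  0.0183]
line 8212 0.005936763599126983 [0.56735364 0.12125113] [ 64.64190674 211.22477722] -1.4806715493795213
x range caps -85.94692160856202 65.25528335691078 mid -10.34581912582562
cap 3678 -74.97582769607403 axis y,z mm [-18.67571083  24.95704053] res 0.5566637703364471
cap 3674 54.32333219977228 axis y,z mm [-26.85799737  24.8580092 ] res 0.552041973918547
mid y mm -22.765615585798344 ang deg rel line -3.6257813728707626
line y off mm 0.5366849597939725 mid x -1.4497230624445703 ang -0.03061682594458945
[0.5558 0.098  0.0183]
line 140 0.0072129997373977075 [0.55978204 0.14782289] [225.82098389  33.16141891] -0.5329146808683567
x range caps -84.7418142860785 68.11848798880932 mid -8.311663148634588
cap 54 -73.5573759178045 axis y,z mm [-18.48718373  25.58968193] res 1.8302608490329937
cap 84 56.211960781635206 axis y,z mm [-27.36584412  25.69363573] res 2.5572315641844017
mid y mm -22.95121614716322 ang deg rel line -3.920107640559296
line y off mm -0.36671121489852737 mid x -7.322386756019802 ang 0.9131018178887329
```

The tube is about 23 mm short of the line, 3.6° off it, and −9 mm along it. I'll push 19 mm gently and then measure again.

>>> drive_tool(
  deltas=[
    [[0,0.002,0,0,0,0,0],[0,0.004,0,0,0,0,0],[0,0.007,0,0,0,0,0],[0,0.01,0,0,0,0,0],[0,0.013,0,0,0,0,0],[0,0.015,0,0,0,0,0],[0,0.017,0,0,0,0,0],[0,0.018,0,0,0,0,0],[0,0.019,0,0,0,0,0],[0,0.019,0,0,0,0,0],[0,0.019,0,0,0,0,0]],
  ],
)

```text
clock: 7.32
tcp_pos: [0.5576, 0.1169, 0.0183]
orientation: [-0.0, 0.739, 0.673, 0.0]
wrist_force: [1.3, -0.0, 0.2]
finger_gap: 0.0854
grip_force: 0.0
```

```bash
python3 wr.py wrist pics/w2.png;python3 wr.py scene
```

```text
[0.5576 0.1169 0.0183]
line 853 0.00592097290450398 [0.56768494 0.13395779] [ 41.64988708 211.04774475] -2.147467724686846
x range caps -84.18812078352205 66.63160064464765 mid -8.778260069437202
cap 3544 -73.4690605526641 axis y,z mm [ 0.28469202 24.94289689] res 0.5528311846281534
cap 3714 55.582201386412756 axis y,z mm [-7.92295355 24.87125866] res 0.5565495171574629
mid y mm -3.8296355286374206 ang deg rel line -3.6440050575599905
line y off mm 1.9368942766595336 mid x -1.2006555454812038 ang -0.6915727923450556
[0.5576 0.1169 0.0183]
line 36 0.007222454156730164 [0.56150879 0.14903206] [220.84112549  19.22339439] -0.3416503538771467
x range caps -83.48947347841742 69.3319804696362 mid -7.07874650439061
cap 55 -72.44882408765186 axis y,z mm [-0.02995119 26.19844669] res 1.559288488748025
cap 83 58.51642038635991 axis y,z mm [-7.98507188 25.86592008] res 3.135082441258079
mid y mm -4.000675318248303 ang deg rel line -3.4802732797503406
line y off mm -0.9955459834731631 mid x -7.530481771805389 ang 1.1041064450109814
```

View pics/w2.png

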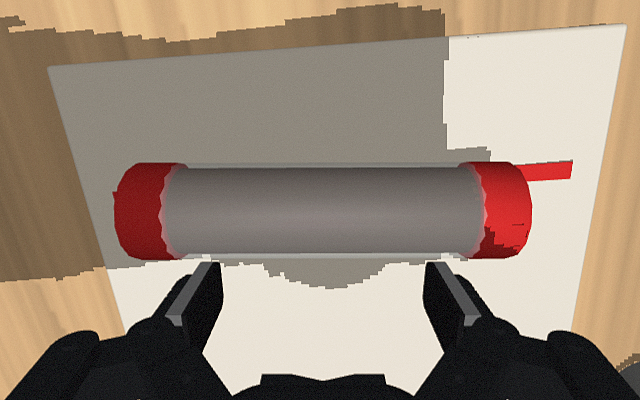

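The tube now covers the line, with the line's +x end showing at (550,170). It follows the fingers exactly and is about 4 mm short. I'll finish that push, retreat, and rise clear.

>>> drive_tool(
  deltas=[
    [[0,0.001,0,0,0,0,0],[0,0.002,0,0,0,0,0],[0,0.003,0,0,0,0,0],[0,0.004,0,0,0,0,0],[0,0.004,0,0,0,0,0],[0,-0.01,0,0,0,0,0],[0,-0.03,0,0,0,0,0],[0,-0.03,0,-0.05,0,0,0],[0,-0.03,0,-0.1,0,0,0],[0,-0.05,0,-0.15,0,0,0],[0,-0.05,0,-0.15,0,0,0]],
  ],
)

```text
clock: 8.8
tcp_pos: [0.5557, 0.0647, 0.1731]
orientation: [0.003, 0.74, 0.672, 0.003]
wrist_force: [0.6, 0.3, 0.1]
finger_gap: 0.0854
grip_force: 0.0
```

```bash
python3 wr.py wrist;python3 wr.py scene pics/s3.png; python3 wr.py top pics/t3.png
```

```text
[0.5557 0.0647 0.1731]
line 465 0.005785115441765186 [0.567742   0.14917084] [  7.86516571 210.20463562] -1.3672877114059359
x range caps -84.74526560219783 65.81013927543815 mid -9.467563163379843
cap 971 -73.9686859290446 axis y,z mm [ 4.55125888 24.84728749] res 0.6222469378880631
cap 989 54.90288953825826 axis y,z mm [-3.65625665 24.70755406] res 0.6332624185828816
mid y mm 0.4433400876402245 ang deg rel line -3.649028098974689
line y off mm 0.4877946341204137 mid x -1.7726201759358517 ang 0.08265823367585713
[0.5543 0.0653 0.1705]
line 34 0.006195108851419547 [0.5577179  0.12437433] [232.14523315  49.16937637] 4.722116666710117
x range caps -82.98957560735455 70.33368296151714 mid -6.327946322918707
cap 56 -71.87611863985393 axis y,z mm [ 3.87658902 26.45742197] res 1.3478632058654874
cap 89 58.49380893684923 axis y,z mm [-3.98225583 25.55206197] res 2.9772353571244787
mid y mm -0.07472801850803976 ang deg rel line -3.4538535870596996
line y off mm -11.108422632954394 mid x -11.584410652942703 ang 6.076392390742054
[0.5531 0.0658 0.1687]
line 31 0.006804942863761292 [0.66164575 0.14694633] [ 4.81411695 25.67863655] -2.8985421850901267
x range caps -82.38517231063601 67.13062750426997 mid -7.627272403183019
cap 36 -71.62005411921767 axis y,z mm [ 2.83307412 26.84632321] res 1.1181823750753739
cap 59 56.30390752894489 axis y,z mm [-4.43503935 25.70386007] res 1.2044554163477539
mid y mm -0.8027325942148653 ang deg rel line -3.2553105851930533
line y off mm 3.0729485739238993 mid x 92.18928593569264 ang -1.3668505841372016
```

```bash
python3 -c "
from workcell import *
print(hand_in())"
```

```text
the job is handed in; nothing more can be done
None
```

I rolled the red-capped tube onto the red line and handed the job in. The last wrist view put it within 1 mm of the line's middle across, about 8 mm from its midpoint along, and 3.6° off its direction. The half turn was not seen directly: I infer it from about 92 mm of rolling and from the strip no longer showing on top.

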